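# Clamp a stuck bottle in the squeeze clamp

## Task

The cap of the amber bottle with the yellow label is stuck: stand that bottle upright in the V-shaped nest of the bench clamp, then squeeze and release the clamp's trigger again and again until the sliding pad holds the bottle firmly in the V, and let go. It is glass, so stop squeezing as soon as it is firm; move the pad only with the trigger, and leave the other things standing where they are.

Things in the scene. Friction and masses are not known exactly. Their poses are not given: they have to be found in the camera images.
- bottle: the amber glass bottle with the yellow label and the stuck red cap, 46 mm in diameter, 100 mm tall, 0.13 to 0.25 kg. Origin: centre of its underside; z up along its axis. Its red cap is 28 mm in diameter and 20 mm tall (80 to 100 mm above the origin). It stands loose on the table with three other amber bottles, at least 70 mm away centre to centre.
- bottle_blue: the same kind of bottle with a blue label, a bystander. Origin: centre of its underside.
- bottle_white: the same kind of bottle with a white label, a bystander. Origin: centre of its underside.
- bottle_red: the same kind of bottle with a red label, a bystander. Origin: centre of its underside.
- copper_cup: open copper cup, 76 mm wide, 70 mm tall, a bystander. Origin: centre of its underside.
- herb_jar: glass herb jar with a black lid, 68 mm wide, 80 mm tall, a bystander. Origin: centre of its underside.
- clamp: the bench clamp, fixed to the table: grey base plate 310 x 100 x 8 mm, blue housing 125 mm long and 69 mm high at the -x end with handle and trigger standing on it, blue V block lined with black rubber, 64 mm high at the +x end. Origin: on the table surface, 15 mm to +x of the plate's middle. Its x axis runs along the bar from the handle to the V block; the pad closes towards +x.
- nest (a point): where the centre of the bottle's underside lies when the bottle sits fully in the V (both 45-degree faces touching): on top of the base plate, 8 mm above the table. The V opens towards the clamp's -x. A bottle set down up to 10 mm short of the V (towards -x) is pushed home by the pad.
- pad: the sliding pad, a black plate 8 mm thick, 40 mm wide, 36 mm high. Origin: centre of its pressing face, 42 mm above the table; x as the clamp's. At first 15 to 40 mm short of a bottle in the nest. It is sprung: 1.5 N more on the bottle per mm that the bar advances once the bottle is home. Firm: 8 N or more with the trigger released; the glass breaks if it is ever pressed with more than 25 N.
- handle_grip (a point): middle of the fixed orange handle at the height to squeeze, 127 mm above the table. The handle is an upright bar 16 mm thick (along clamp x), 30 mm wide, its top 145 mm above the table.
- trigger_grip (a point): axis of the round cross-bar of the black trigger, 16 mm in diameter, smooth, 44 mm long across the clamp, about 127 mm above the table, on the +x side of the handle. Outer width over handle and cross-bar: 62 mm released, 36 mm fully squeezed. Squeeze with one finger behind the handle and one in front of the cross-bar. The trigger's top is 136 mm above the table.
- trigger (a joint): trigger angle: 0 released, 0.46 at its stop; a spring returns it. Pivot 56 mm below the cross-bar. Force of the finger on the cross-bar: about 6 N with the pad free, 17 N with 16 N on the bottle, 20 N with 25 N. The bar keeps whole clicks of 4.5 mm, none can be undone: a full squeeze moves it 11 to 13 mm and keeps one or two; on release it slips back 1 to 6 mm to the last click.
Not all that is in view belongs to the job. Leave any purple look-alike of the bottle alone.

How it is judged:
On the way, in this order (a step that is already met when the one before it is completed fails the run):
1. the bottle stands upright in the nest, let go, before it is clamped (horizontal distance between bottle and nest below 0.014 m and angle between bottle's own z axis and vertical below 0.1 rad and z of bottle in the frame of nest between -0.004 and 0.005 m and contact force between the fingers and bottle below 0.3 N and contact force between pad and bottle below 5 N), for 0.2 s.
2. the trigger is squeezed with the bottle in place (value of joint trigger above 0.14 rad and horizontal distance between bottle and nest below 0.016 m), for 0.02 s.
3. the pad holds the bottle with more than 8 N (contact force between pad and bottle above 8 N), for 0.2 s.
At the end, for the whole second after the job is handed in: the yellow-labelled bottle stands upright (within 0.1 rad) on the base plate, fully in the V (within 5 mm of the nest point), the pad presses it with 8 to 25 N, it is at rest, and the trigger is released (below 0.08 rad) (contact force between pad and bottle between 8 and 25 N and horizontal distance between bottle and nest below 0.005 m and angle between bottle's own z axis and vertical below 0.1 rad and z of bottle in the frame of nest between -0.004 and 0.005 m and linear speed of bottle below 0.02 m/s and value of joint trigger below 0.08 rad); the robot touches nothing.
It fails at once if the pad presses the glass with more than 25 N (contact force between pad and bottle above 25 N).
It fails at once if the robot pushes the pad itself (over 4 N) (contact force between any of the fingers, the arm and pad above 4 N).
It fails at once if another bottle, the cup or the jar is moved by more than 25 mm or tipped (distance of any of bottle_blue, bottle_white, bottle_red, copper_cup, herb_jar from where it was at the start of the episode above 0.025 m or angle between any of bottle_blue, bottle_white, bottle_red, copper_cup, herb_jar's own z axis and vertical above 0.3 rad).
It also fails if it takes over 67 s, if anything falls off the work surface, if the arm or the gripper's body presses on something with over 40 N, if the wrist force passes 120 N, or if a joint passes its speed limit or range.

## Robot

A 6-joint arm with a two-finger parallel gripper is mounted at the origin on the work surface. World frame = base frame: x ahead of the robot, y to its left, z up, the work surface at z = 0. Lengths are in m, angles in rad, forces in N, time in s.
With the tool pointing down it reaches from about 0.35 to 0.85 m from the base axis. Payload 8.1 kg.
Tool frame: the origin (TCP) lies midway between the tips of the shut fingers; the grasp point (between the pads) lies 19 mm behind it; z points along the fingers, y is the line along which they close (so a half turn about z gives the same grasp; the last joint's range is limited). The gripper opens to 93 mm and grips with 3 to 60 N. Pads are 15 mm wide; open, the fingers measure 128 mm over their backs; the gripper's body (75 mm by 188 mm) begins 65 mm behind the grasp point.
Start: joints at [-1.225, 0.13, 1.488, -0, 1.523, -0.085], TCP at [0.251, -0.545, 0.219] pointing down, gripper open.
Joint ranges: [-2.96, 2.96], [-0.89, 2.26], [0.02, 2.5], [-1.34, 4.48], [0, 2.73], [-2.66, 2.66]. Speed limits (rad/s): [2.39, 2.39, 2.79, 3.14, 3.14, 3.14].

## Interface

Orientations are given as a unit quaternion [w, x, y, z].
In Python, from workcell import * gives the robot as it stands.
- The arm moves only by the tool drive_tool, never from a script. Its argument "steps" is a list of rows, each a list of 7 numbers: the opening, from -1 (shut) to 1 (fully open), then the shift along the tool's x, y, z in units of 40 mm (1.0 is 40 mm), then the turn, a rotation vector about the tool's x, y, z in units of 6 degrees (1.0 is 6 degrees). In form: [[gripper, dx, dy, dz, rx, ry, rz], ...]. A call has 1 to 5 rows; each row shifts and turns the commanded pose from where the row before left it, along the tool's axes as they then stand; what a row does not reach is not made up. A row lasts 1/12 s, in which the tool goes at most 41.7 mm and 7.16 degrees, less where a joint would pass 70% of its speed; a pose out of reach is approached as far as the arm can. A call is refused whole if a number of a shift passes 1 or a number of a turn 1, either way. A call with a gripper value outside its range is refused whole. The fingers move at their own pace and stop on an object; "squeeze" is the grip in N (left out, the last holds). Time passes only in rows, so rows that do not move let the fingers close. It gives the time, the measured TCP pose, the force, the opening and the grip force at its end, in the units of the state.
- read_state(): the state, without advancing time (a new reading comes with each control period).
- camera(name): name is "scene" or "top" or "wrist"; returns a dict with "img" (480x640x3 uint8, red, green, blue), "fx", "fy", "cx", "cy" (pixels), "rvec" (rotation vector, rad) and "tvec" (3), from world to camera coordinates, as OpenCV has them; the wrist camera has in their place "hand_eye" (4x4, takes a point from camera to tool coordinates, whose origin is the TCP and whose axes are the flange's). Camera axes: x right, y down, z forward; pixel columns grow to the right and rows downward; lengths in m; the calibration is good to about 2 mm. A picture is of the moment at which its call begins: read the wrist's pose just before it. There is no depth.
- finish_job(): hands the job in; it is judged then, once.
Trained networks look in a picture, given as the dict that the camera call returned (one of the last four; its "shot" number tells which), for a name from the list of things; names that differ only in an ending like _2 or _b are one class to them, and where a whole thing is asked for, a point or a joint stands for the part that bears it (a point fixed in the world has none). Each returns a list of dicts, best first, with "confidence" (0 to 1); they miss things now and then, are a little off and sometimes report something else, mostly with a low value. They report only what shows in the picture. A call takes as long as a camera call. They do not tell look-alikes from the thing itself.
- spot_in(picture, name): "point" ([column, row] in pixels, amid what is visible of it).
- regions_of(picture, name): "pixels" (480x640 bool, what is visible of it) and "point" ([column, row] in pixels, amid what is visible of it).
The state is a dict: "t": time; "joint_pos": joint angles; "joint_vel": joint speeds; "tau": joint torques, N m; "tcp_pos": TCP position; "orientation": TCP orientation; "contact_force": force on the tool from outside, world axes, zero at the start; "torque": the same for the moment, N m; "width": finger opening in m; "gripper_force": force on a finger pad.
Only numpy, scipy, OpenCV 4.12 (cv2) and the standard library are available. Lean on these libraries where they do the work, as an engineer would, in place of code of your own. Each camera call takes 0.05 s, during which the arm holds its last target. There are 200 camera calls.

## Working session

There is one attempt and no reset: what is moved stays moved. The work goes in short steps, Python scripts to look and compute and a tool call to move; the robot and the scene stay as the last step left them, time stands still between calls to the robot, and variables do not carry over. Pictures are saved under pics/ and viewed, at most 10 in all, crops included, and the job is handed in when it is done.

Besides the shell and the picture viewer there is one more tool, called after "Emit:" in YAML: its name, and indented under it one key for each argument. drive_tool: Moves the arm, as the interface text tells. Its arguments: {"type":"object","properties":{"steps":{"type":"array","items":{"type":"array","items":{"type":"number"}}},"squeeze":{"type":"number"}},"required":["steps"]}

```bash
mkdir -p pics; cat > h.py <<'E'
from workcell import *
import numpy as np, cv2
from scipy.spatial.transform import Rotation as R
def shot(n):
    c=camera(n)
    return c
def save(c,f): cv2.imwrite('pics/'+f,c['img'][:,:,::-1])
def K(c): return np.array([[c['fx'],0,c['cx']],[0,c['fy'],c['cy']],[0,0,1.]])
def ray(c,p):
    if 'rvec' in c and 'hand_eye' not in c:
        Rm=cv2.Rodrigues(np.array(c['rvec'],float))[0];t=np.array(c['tvec'],float).ravel()
        o=-Rm.T@t; d=Rm.T
    else:
        s=c['state'];q=s['orientation'];T=np.eye(4);T[:3,:3]=R.from_quat([q[1],q[2],q[3],q[0]]).as_matrix();T[:3,3]=s['tcp_pos']
        M=T@np.array(c['hand_eye']);o=M[:3,3];d=M[:3,:3]
    v=d@np.array([(p[0]-c['cx'])/c['fx'],(p[1]-c['cy'])/c['fy'],1.])
    return o,v
def atz(c,p,z):
    o,v=ray(c,p); return o+v*(z-o[2])/v[2]
def proj(c,P):
    return cv2.projectPoints(np.array(P,float).reshape(-1,3),np.array(c['rvec'],float),np.array(c['tvec'],float),K(c),None)[0].reshape(-1,2)
def tri(c1,p1,c2,p2):
    o1,v1=ray(c1,p1);o2,v2=ray(c2,p2)
    s=np.linalg.lstsq(np.stack([v1,-v2],1),o2-o1,rcond=None)[0]
    a=o1+v1*s[0];b=o2+v2*s[1];return (a+b)/2,np.linalg.norm(a-b)
E
python3 - <<'E'
from h import *
s=read_state();print(s)
a=shot('scene');b=shot('top')
save(a,'s1.png');save(b,'t1.png')
for n in ['bottle','bottle_blue','clamp','pad','handle_grip','trigger_grip','trigger','nest','copper_cup','herb_jar']:
  for c,l in((a,'scene'),(b,'top')):
    try: r=spot_in(c,n)
    except Exception as e: print(n,l,e);continue
    print(n,l,[(np.round(x['point']).tolist(),round(x['confidence'],2)) for x in r])
for c in(a,b): print(ray(c,(320,240)))
E
```

```text
{'t': 0.0, 'joint_pos': array([-1.22539805e+00,  1.31156765e-01,  1.48929319e+00, -2.94937296e-05,
        1.52299544e+00, -8.54177241e-02]), 'joint_vel': array([-9.90467654e-04, -4.66647780e-04, -5.91682368e-05, -1.04091148e-03,
        3.72153781e-04, -1.01252842e-03]), 'tau': array([ 1.36943231e-04, -5.59850693e+01, -4.91754878e+01,  7.69888703e-02,
        3.58266814e-02, -1.75392988e-04]), 'tcp_pos': array([ 0.25037158, -0.54462926,  0.21758244]), 'orientation': array([-9.16641825e-04,  9.76888694e-01,  2.13746628e-01, -1.34684917e-04]), 'contact_force': array([1.34700592, 0.23600297, 0.45140813]), 'torque': array([-0.06598346, -0.03050569,  0.00932479]), 'gripper_force': 0.0, 'width': 0.09312663621760287}
bottle scene [([368.0, 313.0], 0.86), ([405.0, 261.0], 0.81), ([386.0, 173.0], 0.73)]
bottle top [([263.0, 251.0], 0.75), ([254.0, 353.0], 0.7), ([295.0, 204.0], 0.66)]
bottle_blue scene [([464.0, 258.0], 0.72)]
bottle_blue top [([211.0, 250.0], 0.93)]
clamp scene []
clamp top [([411.0, 245.0], 0.69)]
pad scene [([239.0, 266.0], 0.54)]
pad top [([391.0, 247.0], 0.49)]
handle_grip scene [([208.0, 285.0], 0.71)]
handle_grip top [([410.0, 246.0], 0.89), ([436.0, 142.0], 0.64)]
trigger_grip scene [([178.0, 252.0], 0.7)]
trigger_grip top [([439.0, 233.0], 0.79)]
trigger scene [([178.0, 252.0], 0.71)]
trigger top [([442.0, 233.0], 0.65), ([310.0, 149.0], 0.52)]
nest scene [([204.0, 285.0], 0.95)]
nest top [([407.0, 245.0], 0.86)]
copper_cup scene [([351.0, 372.0], 0.63)]
copper_cup top [([311.0, 149.0], 0.93)]
herb_jar scene [([167.0, 395.0], 0.76)]
herb_jar top [([435.0, 146.0], 0.92), ([409.0, 246.0], 0.24)]
(array([1.09706919, 0.00831828, 0.74527278]), array([-0.63591459,  0.07309513, -0.76842398]))
(array([0.51271751, 0.04115084, 1.01297482]), array([ 0.0800691 ,  0.04662864, -0.99582424]))
```

View pics/s1.png

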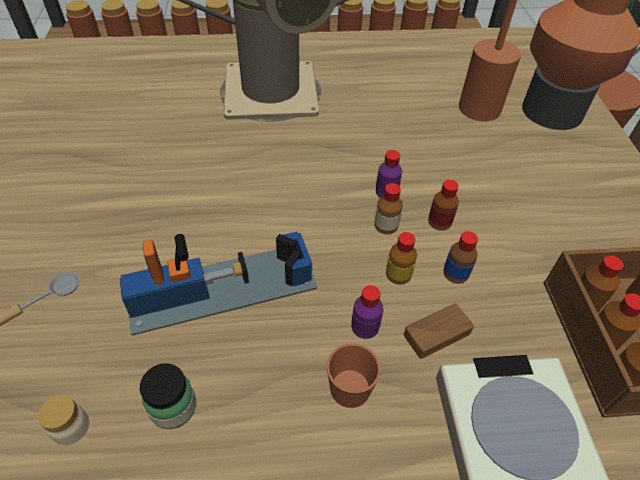

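View pics/t1.png

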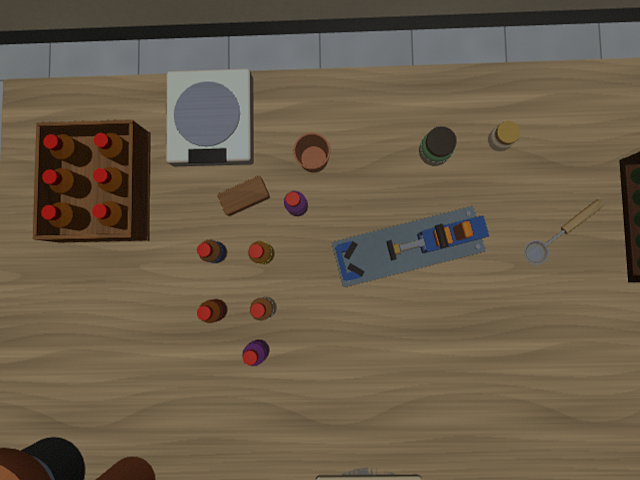

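The scene shows the yellow bottle at scene (403,262) and top (261,251). The two purple look-alikes are at scene (367,312) and (389,175). The clamp runs from the handle, scene (152,262), to the V block at (295,258). Next I'll fit the clamp and bottle poses.

```bash
python3 - <<'E'
from h import *
from scipy.optimize import least_squares
a=shot('scene');b=shot('top')
def caps(c,box):
    x0,y0,x1,y1=box;h=cv2.cvtColor(c['img'],cv2.COLOR_RGB2HSV)
    m=((h[...,1]>200)&(h[...,2]>120)&((h[...,0]<5)|(h[...,0]>175))).astype(np.uint8);k=np.zeros_like(m);k[y0:y1,x0:x1]=1
    ys,xs=np.nonzero(m*k);return np.array([xs.mean(),ys.mean()]),len(xs)
ca,cb=caps(a,(390,225,420,252)),caps(b,(245,235,275,265));print(ca,cb)
P,e=tri(a,ca[0],b,cb[0]);print('cap',P,e)
print('cap@.09',atz(a,ca[0],.09),'top@.097',atz(b,cb[0],.097))
# clamp plate corners
top=np.array([(332,240),(345,286),(487,236),(475,207)],float)
for p in top: print(atz(b,p,.008))
for p in [(316,287),(134,331)]: print('s',atz(a,p,.008))
for n,i in (('handle_grip',0),('trigger_grip',0)):
    ra,rb=regions_of(a,n),regions_of(b,n)
    print(n,[(np.round(x['point']),x['pixels'].sum()) for x in ra],[(np.round(x['point']),x['pixels'].sum()) for x in rb])
np.set_printoptions(precision=4,suppress=True)
def crop(c,x0,y0,x1,y1,f): return cv2.resize(c['img'][y0:y1,x0:x1,::-1],None,fx=f,fy=f,interpolation=cv2.INTER_CUBIC)
cv2.imwrite('pics/ct.png',crop(b,320,195,500,295,4.4))
cv2.imwrite('pics/cs.png',crop(a,110,220,330,340,3.6))
E
```

```text
(array([406.63095238, 237.88095238]), 84) (array([252.36363636, 251.54545455]), 11)
cap [0.566476   0.21271493 0.09867098] 0.005614479365782337
cap@.09 [0.55943196 0.21251929 0.09      ] top@.097 [0.5669821  0.21586581 0.097     ]
[0.59292276 0.06272357 0.008     ]
[0.49525725 0.03749337 0.008     ]
[ 0.59368922 -0.26305234  0.008     ]
[ 0.655749  -0.2409597  0.008    ]
s [0.59005535 0.06283943 0.008     ]
s [ 0.6549254  -0.23182606  0.008     ]
handle_grip [(array([209., 288.]), np.int64(11020)), (array([242., 268.]), np.int64(273))] [(array([409., 246.]), np.int64(7041))]
trigger_grip [(array([179., 252.]), np.int64(313)), (array([241., 267.]), np.int64(318))] [(array([439., 236.]), np.int64(191))]
```

View pics/ct.png

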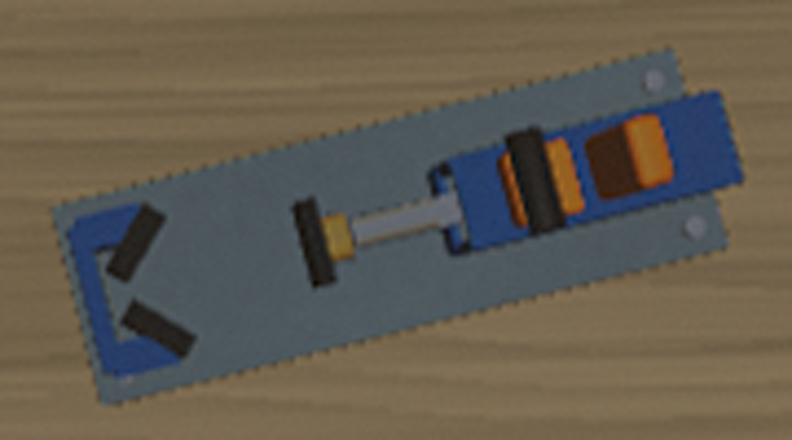

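View pics/cs.png

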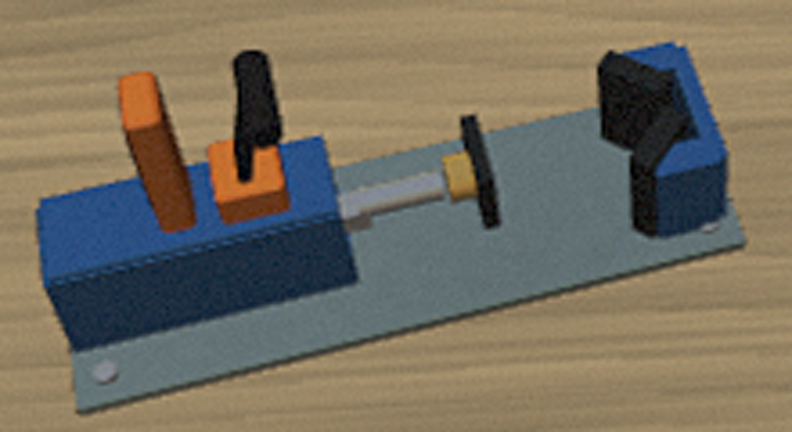

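```bash
cat > fit.py <<'E'
from h import *
from scipy.optimize import least_squares
np.set_printoptions(precision=4,suppress=True)
a=shot('scene');b=shot('top')
T=lambda x,y:(320+(x+.5)/4.4-.5,195+(y+.5)/4.4-.5)
S=lambda x,y:(110+(x+.5)/3.6-.5,220+(y+.5)/3.6-.5)
# clamp-frame points (origin 15mm +x of plate middle): plate x -170..140, y +-50
obs=[(b,T(53,207),(.140,-.05)),(b,T(107,405),(.140,.05)),(b,T(728,250),(-.170,.05)),(b,T(675,48),(-.170,-.05)),
     (a,S(80,411),(-.170,-.05)),(a,S(743,243),(.140,-.05))]
def w(p,q,z):
    c,s=np.cos(p[2]),np.sin(p[2]);return np.array([p[0]+c*q[0]-s*q[1],p[1]+s*q[0]+c*q[1],z])
f=lambda p:np.concatenate([proj(c,w(p,q,.008))[0]-np.array(u) for c,u,q in obs])
r=least_squares(f,[.57,-.08,1.8]);p=r.x;print('clamp',p,'res',r.fun.round(1))
def loc(P): 
    d=P[:2]-p[:2];c,s=np.cos(p[2]),np.sin(p[2]);return np.array([c*d[0]+s*d[1],-s*d[0]+c*d[1]])
print('handle top T',loc(atz(b,T(652,150),.145)),'S',loc(atz(a,S(140,99),.145)))
print('trig T',loc(atz(b,T(535,180),.135)))
print('trig S top',loc(atz(a,S(258,95),.132)))
u1,u2=[loc(atz(b,T(*q),.064)) for q in((165,213),(125,283))];l1,l2=[loc(atz(b,T(*q),.064)) for q in((196,340),(132,300))]
print('V',u1,u2,l1,l2)
A=np.stack([u2-u1,-(l2-l1)],1);k=np.linalg.solve(A,l1-u1);ap=u1+k[0]*(u2-u1);print('apex',ap,'nest x',ap[0]-.0325)
for i in(u1,u2,l1,l2): print(i[0]+abs(i[1])-.0325)
print('padface',loc(atz(b,T(300,245),.060)), 'Vend', loc(atz(b,T(70,225),.064)),loc(atz(b,T(105,378),.064)))
def mk(c,x0,y0,x1,y1):
    h=c['img'].astype(int);m=(h[...,0]>100)&(h[...,1]<60)&(h[...,2]<60)&(h[...,0]>2.5*h[...,1]);k=np.zeros_like(m);k[y0:y1,x0:x1]=1
    ys,xs=np.nonzero(m&k);return (xs.min(),xs.max(),ys.min(),ys.max(),len(xs)),((xs.min()+xs.max())/2,(ys.min()+ys.max())/2),(xs.mean(),ys.mean())
for c,bx in((a,(390,225,420,255)),(b,(245,235,275,265))):
    n,m,q=mk(c,*bx);print(n,m,q,atz(c,q,.092))
    bo=regions_of(c,'bottle');print([(np.round(x['point']).tolist(),int(x['pixels'].sum()),round(x['confidence'],2)) for x in bo])
cr=np.hstack([cv2.resize(c['img'][y:y+60,x:x+60,::-1],None,fx=6,fy=6,interpolation=0) for c,x,y in((a,373,222),(b,230,220))])
cv2.imwrite('pics/bot.png',cr)
E
python3 fit.py
```

```text
clamp [ 0.5725 -0.0827  1.798 ] res [-0.7 -0.1 -1.2  0.8  1.  -0.4  0.1 -0.3 -1.7 -0.   1.2 -0.4]
handle top T [-0.1077  0.    ] S [-0.1062 -0.0012]
trig T [-0.0601 -0.0002]
trig S top [-0.0609 -0.0016]
V [ 0.0898 -0.0297] [ 0.1153 -0.0033] [0.0907 0.0295] [0.1142 0.0049]
apex [0.1187 0.0001] nest x 0.0862107807350368
0.08696814813916098
0.08616875055040105
0.08768890329123268
0.08657399974228172
padface [ 0.0339 -0.0006] Vend [ 0.133  -0.0351] [0.1348 0.036 ]
(np.int64(398), np.int64(414), np.int64(232), np.int64(244), 164) (np.float64(406.0), np.float64(238.0)) (np.float64(406.2743902439024), np.float64(238.3170731707317)) [0.562  0.2111 0.092 ]
[([406.0, 259.0], 1165, 0.74), ([386.0, 173.0], 778, 0.72), ([368.0, 314.0], 1337, 0.69)]
(np.int64(249), np.int64(262), np.int64(244), np.int64(257), 156) (np.float64(255.5), np.float64(250.5)) (np.float64(255.2948717948718), np.float64(250.62820512820514)) [0.5689 0.2111 0.092 ]
[([294.0, 205.0], 480, 0.81), ([261.0, 252.0], 460, 0.72), ([256.0, 352.0], 535, 0.68)]
```

View pics/bot.png

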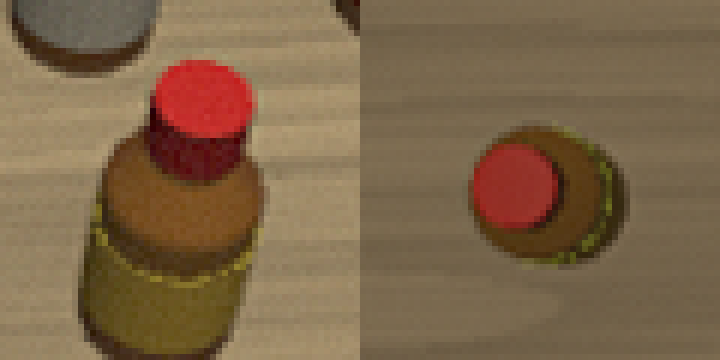

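The yellow bottle's cap is at about (0.568, 0.212), and both cameras agree on that. The clamp's yaw is 1.798, which puts the nest at about (0.553, 0.002). First I'll turn the tool in line with the clamp and move above the bottle.

Emit:
drive_tool:
  steps:
    - [0.2,0,0,0,0,0,0.97]
    - [0.2,0,0,0,0,0,0.98]
    - [0.2,0.55,-0.76,0,0,0,0]
    - [0.2,0.55,-0.76,0,0,0,0]
    - [0.2,0.55,-0.76,0,0,0,0]
  squeeze: 25

```text
t: 2.02
tcp_pos: [0.2944, -0.4404, 0.2182]
orientation: [-0.0, 0.994, 0.112, -0.0]
contact_force: [-0.1, 0.1, 0.7]
width: 0.0643
gripper_force: 0.0
```

Emit:
drive_tool:
  steps:
    - [0.2,0.55,-0.76,0,0,0,0]
    - [0.2,0.55,-0.76,0,0,0,0]
    - [0.2,0.55,-0.76,0,0,0,0]
    - [0.2,0.55,-0.76,0,0,0,0]
    - [0.2,0.55,-0.76,0,0,0,0]

```text
t: 2.43
tcp_pos: [0.3678, -0.267, 0.2188]
orientation: [0.0, 0.994, 0.113, 0.0]
contact_force: [0.8, -0.5, 0.3]
width: 0.0556
gripper_force: 0.0
```

Emit:
drive_tool:
  steps:
    - [0.2,0.55,-0.76,0,0,0,0]
    - [0.2,0.55,-0.76,0,0,0,0]
    - [0.2,0.55,-0.76,0,0,0,0]
    - [0.2,0.55,-0.76,0,0,0,0]
    - [0.2,0.55,-0.76,0,0,0,0]

```text
t: 2.85
tcp_pos: [0.4409, -0.094, 0.219]
orientation: [0.0, 0.994, 0.113, 0.0]
contact_force: [0.4, -0.2, -0.4]
width: 0.0558
gripper_force: 0.0
```

Emit:
drive_tool:
  steps:
    - [0.2,0.55,-0.76,0,0,0,0]
    - [0.2,0.55,-0.76,0,0,0,0]
    - [0.2,0.55,-0.76,0,0,0,0]
    - [0.2,0.55,-0.76,0,0,0,0]
    - [0.2,0.55,-0.76,0,0,0,0]

```text
t: 3.27
tcp_pos: [0.514, 0.079, 0.2189]
orientation: [0.0, 0.994, 0.113, 0.0]
contact_force: [0.0, 0.0, -0.8]
width: 0.0557
gripper_force: 0.0
```

Emit:
drive_tool:
  steps:
    - [0.2,0.55,-0.76,0,0,0,0]
    - [0.2,0.3,-0.4,0,0,0,0]
    - [0.2,0,0,0,0,0,0]

```text
t: 3.52
tcp_pos: [0.5369, 0.1336, 0.2184]
orientation: [-0.001, 0.993, 0.115, 0.0]
contact_force: [0.0, -0.2, 0.1]
width: 0.0557
gripper_force: 0.0
```

```bash
cat > w.py <<'E'
from h import *
import sys
np.set_printoptions(precision=4,suppress=True)
s=read_state();c=camera('wrist');c['state']=s;save(c,sys.argv[1]);print(s['tcp_pos'],s['orientation'])
h=c['img'].astype(int);m=((h[...,0]>100)&(h[...,1]<60)&(h[...,2]<60)).astype(np.uint8)
n,l,st,ce=cv2.connectedComponentsWithStats(m)
for i in range(1,n):
    if st[i,4]>60: print(st[i],ce[i],atz(c,ce[i],.1))
print([(np.round(x['point']).tolist(),round(x['confidence'],2)) for x in spot_in(c,'bottle')])
E
python3 w.py w1.png
```

```text
[0.5369 0.1336 0.2184] [-0.0006  0.9934  0.1149  0.0001]
[339  40  39  25 118] [354.0508  56.9746] [0.657  0.1372 0.1   ]
[  63  106   39   40 1203] [ 82.4663 125.6085] [0.5714 0.3097 0.1   ]
[207 147  38  40 769] [223.8127 168.6385] [0.5647 0.2091 0.1   ]
[ 74 246  46  46 498] [106.6426 272.494 ] [0.4669 0.2829 0.1   ]
[ 53 267  35  34 894] [ 69.7427 285.2595] [0.4499 0.3096 0.1   ]
[187 292  22  25 243] [195.4938 302.6914] [0.4577 0.2131 0.1   ]
[([236.0, 163.0], 0.68), ([354.0, 56.0], 0.63)]
```

View pics/w1.png

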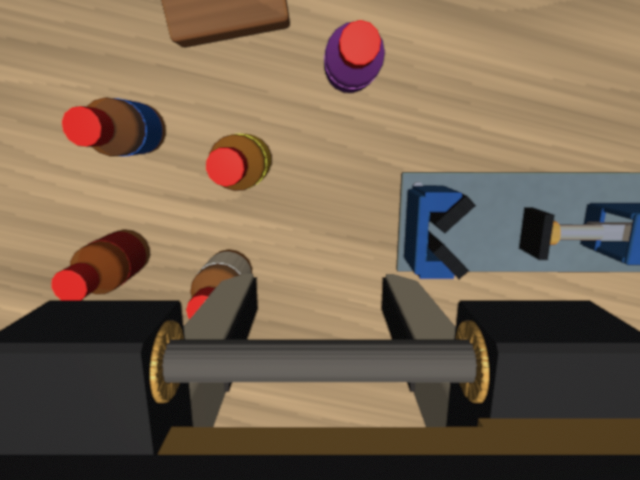

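The wrist view shows the yellow bottle's cap at (226,167), alone, with free space around it. This agrees with the fixed cameras to within about 3 mm. I'll descend on the cap now.

Emit:
drive_tool:
  steps:
    - [0.2,0.39,-0.56,0,0,0,0]
    - [0.2,0.39,-0.56,0,0,0,0]
    - [0.2,0.39,-0.56,0,0,0,0]
    - [0.2,0,0,0.5,0,0,0]
    - [0.2,0,0,0.5,0,0,0]

```text
t: 4.03
tcp_pos: [0.5681, 0.2059, 0.18]
orientation: [-0.0, 0.994, 0.113, 0.002]
contact_force: [-0.2, 0.3, -1.1]
width: 0.0555
gripper_force: 0.0
```

```bash
python3 w.py w2.png
```

```text
[0.5681 0.2059 0.18  ] [-0.0001  0.9936  0.1132  0.0018]
[ 446   90   45   47 1286] [470.3305 114.4596] [0.6663 0.1351 0.1   ]
[ 137  179   42   44 1404] [157.7407 201.9095] [0.5719 0.31   0.1   ]
[ 290  224   44   40 1233] [312.0487 244.1938] [0.5668 0.2093 0.1   ]
[261 382  39  31 912] [279.8136 395.3673] [0.4518 0.207  0.1   ]
[([443.0, 114.0], 0.94), ([253.0, 411.0], 0.82), ([313.0, 228.0], 0.6)]
```

Emit:
drive_tool:
  steps:
    - [0.2,0,0,0.7,0,0,0]
    - [0.2,0,0,0.8,0,0,0]
    - [0.2,0,0,0.7,0,0,0]
    - [0.2,0,0,0.3,0,0,0]
    - [0.2,0,0,0,0,0,0]

```text
t: 4.55
tcp_pos: [0.5645, 0.2041, 0.0759]
orientation: [0.001, 0.994, 0.112, -0.003]
contact_force: [-0.3, -0.5, -0.6]
width: 0.0556
gripper_force: 0.0
```

Emit:
drive_tool:
  steps:
    - [0.2,0.09,-0.11,0.1,0,0,0]
    - [0.2,0,0,0,0,0,0]
    - [-0.2,0,0,0,0,0,0]
    - [-0.6,0,0,0,0,0,0]
    - [-0.8,0,0,0,0,0,0]

```text
t: 4.97
tcp_pos: [0.5702, 0.2112, 0.0762]
orientation: [-0.0, 0.994, 0.113, 0.001]
contact_force: [-0.3, -0.5, -0.1]
width: 0.0403
gripper_force: 0.0
```

Emit:
drive_tool:
  steps:
    - [-0.8,0,0,0,0,0,0]
    - [-0.8,0,0,0,0,0,0]
    - [-0.8,0,0,0,0,0,0]

```text
t: 5.22
tcp_pos: [0.5695, 0.211, 0.0751]
orientation: [-0.0, 0.994, 0.113, 0.0]
contact_force: [0.1, 0.0, 2.3]
width: 0.0273
gripper_force: 25.0
```

Gripped at 27 mm, which matches the cap. Next: lift and carry over.

Emit:
drive_tool:
  steps:
    - [-0.8,0,0,-0.3,0,0,0]
    - [-0.8,0,0,-0.6,0,0,0]
    - [-0.8,0,0,-0.8,0,0,0]
    - [-0.8,0,0,-0.8,0,0,0]
    - [-0.8,0,0,-0.5,0,0,0]

```text
t: 5.63
tcp_pos: [0.5701, 0.2112, 0.1991]
orientation: [-0.0, 0.994, 0.113, 0.002]
contact_force: [0.4, 0.0, -0.3]
width: 0.0272
gripper_force: 25.0
```

Emit:
drive_tool:
  steps:
    - [-0.8,-0.12,0.4,-0.3,0,0,0]
    - [-0.8,-0.21,0.7,0,0,0,0]
    - [-0.8,-0.27,0.9,0,0,0,0]
    - [-0.8,-0.27,0.9,0,0,0,0]
    - [-0.8,-0.27,0.9,0,0,0,0]

```text
t: 6.05
tcp_pos: [0.5584, 0.0514, 0.2074]
orientation: [0.0, 0.994, 0.114, 0.0]
contact_force: [0.9, -0.1, -1.9]
width: 0.0272
gripper_force: 25.0
```

Emit:
drive_tool:
  steps:
    - [-0.8,-0.2,0.7,0,0,0,0]
    - [-0.8,-0.15,0.5,0,0,0,0]
    - [-0.8,0,0.1,0,0,0,0]
    - [-0.8,0,0,0,0,0,0]
    - [-0.8,0,0,0,0,0,0]

```text
t: 6.47
tcp_pos: [0.557, -0.0007, 0.207]
orientation: [-0.0, 0.994, 0.113, 0.0]
contact_force: [-0.1, 0.2, -2.1]
width: 0.0274
gripper_force: 25.0
```

```bash
python3 w.py w3.png; python3 - <<'E'
from h import *
a=shot('scene');b=shot('top');save(a,'s3.png');save(b,'t3.png')
cv2.imwrite('pics/st3.png',np.vstack([cv2.resize(c['img'][y:y+150,x:x+250,::-1],None,fx=2,fy=2) for c,x,y in((a,110,200),(b,280,180))]))
E
```

```text
[ 0.557  -0.0007  0.207 ] [-0.0003  0.9936  0.1128  0.0001]
[123   0  45  44 991] [141.2402  20.3411] [0.6658 0.1375 0.1   ]
[507 210  32   5  69] [521.3333 210.7101] [ 0.6047 -0.1363  0.1   ]
[561 213  70  64 349] [600.2865 227.745 ] [ 0.6056 -0.1951  0.1   ]
[  0 283  37  37 938] [ 18.4264 303.6173] [0.4536 0.2053 0.1   ]
[ 284  286   71   54 2932] [319.1252 316.3701] [ 0.494  -0.0161  0.1   ]
[  0 387  12  27 231] [  4.4286 401.026 ] [0.3652 0.2131 0.1   ]
[([173.0, 35.0], 0.92), ([31.0, 384.0], 0.91), ([320.0, 275.0], 0.59)]
```

View pics/st3.png

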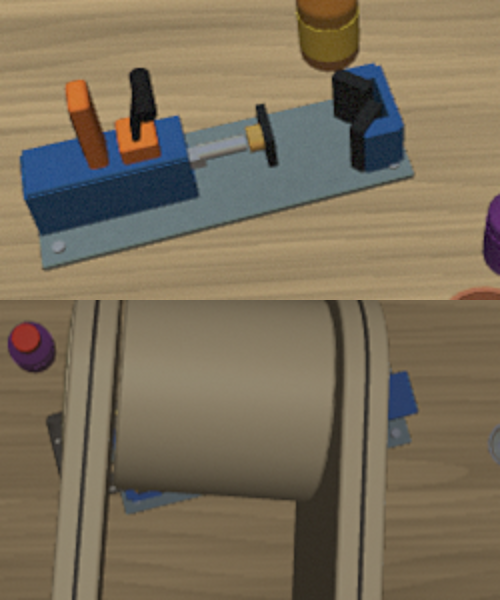

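The bottle hangs upright over the V, with its base at about (274,234) in the scene image. Next I'll measure its offset from the TCP.

```bash
python3 - <<'E'
from h import *
from scipy.optimize import least_squares
np.set_printoptions(precision=4,suppress=True)
a=shot('scene');s=read_state()
print(s['tcp_pos'])
h=cv2.cvtColor(a['img'],cv2.COLOR_RGB2HSV)
# bottle body mask: saturated amber/yellow within box
m=np.zeros((480,640),bool);sub=h[180:245,250:300];m[180:245,250:300]=(sub[...,1]>150)
ys,xs=np.nonzero(m[:, :]);print(xs.min(),xs.max(),ys.max())
rows=[(y,np.nonzero(m[y])[0].min(),np.nonzero(m[y])[0].max()) for y in range(200,238,3) if m[y].any()];print(rows)
th=np.linspace(0,6.283,60)
def ext(P,z):
    q=proj(a,[[P[0]+.023*np.cos(t),P[1]+.023*np.sin(t),z] for t in th]);return q[:,0].min(),q[:,0].max(),q[:,1].max()
for z in(.125,.1315,.138): print(z,ext((.557,-.0007),z),ext((.5545,-.0007),z))
c,sn=np.cos(1.798),np.sin(1.798)
w=lambda x,y:np.array([.5725+c*x-sn*y,-.0827+sn*x+c*y])
print('nest',w(.0865,0),'target',w(.082,0))
E
```

```text
[ 0.557  -0.      0.2066]
258 299 244
[(200, np.int64(258), np.int64(287)), (203, np.int64(259), np.int64(288)), (206, np.int64(258), np.int64(288)), (209, np.int64(259), np.int64(288)), (212, np.int64(259), np.int64(288)), (215, np.int64(260), np.int64(288)), (218, np.int64(260), np.int64(288)), (221, np.int64(260), np.int64(288)), (224, np.int64(261), np.int64(288)), (227, np.int64(262), np.int64(287)), (230, np.int64(264), np.int64(285)), (233, np.int64(267), np.int64(299)), (236, np.int64(286), np.int64(299))]
0.125 (np.float64(260.41862646141186), np.float64(289.90870117733056), np.float64(240.32976186173818)) (np.float64(260.3997523205895), np.float64(289.8321297880006), np.float64(239.08155294267215))
0.1315 (np.float64(260.1585585840027), np.float64(289.82834116101), np.float64(237.60540967840117)) (np.float64(260.1400827164525), np.float64(289.75146340101065), np.float64(236.35495034346386))
0.138 (np.float64(259.8953039188304), np.float64(289.7469980047057), np.float64(234.8470935542434)) (np.float64(259.87723751952126), np.float64(289.6698120812607), np.float64(233.5944243776914))
nest [0.553  0.0016] target [ 0.554  -0.0028]
```

```bash
python3 - <<'E'
from h import *
np.set_printoptions(precision=4,suppress=True)
s=read_state();c=camera('wrist');c['state']=s
H=np.array(c['hand_eye']);print(H)
for u in((319.5,321.5),(319.5,286),(284,321),(355,321)):
    for z in(.2266,.2316): print(u,z,(atz(c,u,z)-s['tcp_pos'])@np.array([[.9743,.2253],[.2253,-.9743],[0,0]]))
h=c['img'].astype(int);m=((h[...,0]>100)&(h[...,1]<60)&(h[...,2]<60))
for y in range(284,344,6):
    x=np.nonzero(m[y,260:380])[0]; print(y,(x.min()+260,x.max()+260) if len(x) else None)
E
```

```text
[[ 0.     -0.9677 -0.2522  0.0686]
 [ 1.      0.0001 -0.0003  0.001 ]
 [ 0.0003 -0.2522  0.9677 -0.1661]
 [ 0.      0.      0.      1.    ]]
(319.5, 321.5) 0.2266 [-0.0051  0.0011]
(319.5, 321.5) 0.2316 [-0.0026  0.0011]
(319.5, 286) 0.2266 [0.0102 0.0011]
(319.5, 286) 0.2316 [0.0122 0.0011]
(284, 321) 0.2266 [-0.0049 -0.0133]
(284, 321) 0.2316 [-0.0024 -0.0128]
(355, 321) 0.2266 [-0.0049  0.0155]
(355, 321) 0.2316 [-0.0024  0.015 ]
284 (np.int64(296), np.int64(342))
290 (np.int64(292), np.int64(346))
296 (np.int64(297), np.int64(341))
302 (np.int64(292), np.int64(346))
308 (np.int64(288), np.int64(350))
314 (np.int64(285), np.int64(353))
320 (np.int64(285), np.int64(353))
326 (np.int64(284), np.int64(354))
332 (np.int64(289), np.int64(349))
338 (np.int64(291), np.int64(347))
```

The cap sits about 3.5 mm along −tool x from the TCP, and the scene view agrees. The bottle is therefore within about 2 mm of the release point I want, 4 mm short of the V. I'll lower it now.

Emit:
drive_tool:
  steps:
    - [-0.8,0,0.04,0.5,0,0,0]
    - [-0.8,0,0,0.8,0,0,0]
    - [-0.8,0,0,0.8,0,0,0]
    - [-0.8,0,0,0.5,0,0,0]
    - [-0.8,0,0,0.2,0,0,0]

```text
t: 7.18
tcp_pos: [0.5545, -0.002, 0.0904]
orientation: [-0.001, 0.994, 0.113, -0.003]
contact_force: [-0.9, -0.8, -1.5]
width: 0.0272
gripper_force: 25.0
```

Emit:
drive_tool:
  steps:
    - [-0.8,0,0,0,0,0,0]
    - [-0.8,0,0,0.1,0,0,0]
    - [-0.8,0,0,0,0,0,0]

```text
t: 7.43
tcp_pos: [0.5585, -0.0027, 0.092]
orientation: [0.0, 0.994, 0.113, 0.001]
contact_force: [-0.2, 1.1, -1.6]
width: 0.0274
gripper_force: 25.0
```

Emit:
drive_tool:
  steps:
    - [-0.8,0,0,0.06,0,0,0]
    - [-0.8,0,0,0.05,0,0,0]
    - [-0.8,0,0,0.03,0,0,0]
    - [-0.8,0,0,0,0,0,0]

```text
t: 7.77
tcp_pos: [0.5575, -0.0028, 0.0853]
orientation: [0.0, 0.994, 0.113, 0.0]
contact_force: [-0.1, -0.7, -0.8]
width: 0.0278
gripper_force: 25.0
```

Emit:
drive_tool:
  steps:
    - [-0.8,0,0,0.03,0,0,0]
    - [-0.8,0,0,0.03,0,0,0]
    - [-0.8,0,0,0,0,0,0]

```text
t: 8.02
tcp_pos: [0.5578, -0.0028, 0.0832]
orientation: [0.0, 0.994, 0.113, 0.001]
contact_force: [0.3, -0.6, 0.8]
width: 0.0273
gripper_force: 25.0
```

Emit:
drive_tool:
  steps:
    - [-0.8,0,0,0.02,0,0,0]
    - [-0.35,0,0,0,0,0,0]
    - [-0.1,0,0,0,0,0,0]
    - [0.1,0,0,0,0,0,0]
    - [0.1,0,0,0,0,0,0]

```text
t: 8.43
tcp_pos: [0.5572, -0.0028, 0.0816]
orientation: [-0.0, 0.994, 0.113, -0.0]
contact_force: [-0.7, -0.8, 0.0]
width: 0.0453
gripper_force: 0.0
```

Emit:
drive_tool:
  steps:
    - [0.1,0,0,-0.5,0,0,0]
    - [0.1,0,0,-0.7,0,0,0]
    - [0.1,0,0,-0.8,0,0,0]
    - [0.1,0,0,-0.5,0,0,0]
    - [0.1,0,0,0,0,0,0]

```text
t: 8.85
tcp_pos: [0.5604, -0.0031, 0.1877]
orientation: [0.001, 0.994, 0.113, 0.004]
contact_force: [1.0, -0.1, 0.9]
width: 0.0507
gripper_force: 0.0
```

```bash
python3 w.py w4.png; python3 - <<'E'
from h import *
a=shot('scene');save(a,'s4.png');w=cv2.imread('pics/w4.png')
cv2.imwrite('pics/c4.png',np.hstack([cv2.resize(a['img'][200:340,110:330,::-1],(440,280)),cv2.resize(w,(360,280))]))
E
```

```text
[ 0.5604 -0.0031  0.1877] [0.0009 0.9936 0.1131 0.0042]
[ 103    0   48   44 1685] [127.3139  19.0724] [0.6658 0.1347 0.1   ]
[518 220  32   7  76] [531.7368 220.9868] [ 0.6052 -0.1375  0.1   ]
[ 295  232   45   40 1226] [317.4274 252.7757] [ 0.5523 -0.0049  0.1   ]
[  0 307  13  32 300] [  4.8067 322.8733] [0.4533 0.1972 0.1   ]
[([160.0, 37.0], 0.83), ([319.0, 238.0], 0.75), ([0.0, 411.0], 0.6)]
```

View pics/c4.png

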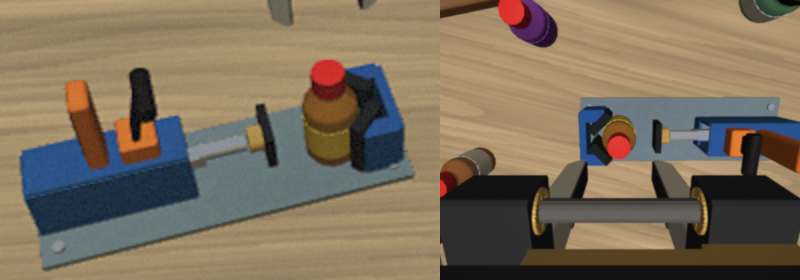

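The bottle stands upright in the nest, about 5 mm short of the V, with the pad clear of it. Next I'll move over the handle and trigger, fingers fully open.

Emit:
drive_tool:
  steps:
    - [1,-0.02,0.84,0,0,0,0]
    - [1,-0.02,0.84,0,0,0,0]
    - [1,-0.02,0.84,0,0,0,0]
    - [1,-0.02,0.84,0,0,0,0]
    - [1,-0.02,0.84,0,0,0,0]

```text
t: 9.42
tcp_pos: [0.5901, -0.1684, 0.1792]
orientation: [-0.001, 0.994, 0.113, -0.002]
contact_force: [0.9, -0.1, 0.2]
width: 0.08
gripper_force: 0.0
```

Emit:
drive_tool:
  steps:
    - [1,0,0,0,0,0,0]
    - [1,0,0,0,0,0,0]
    - [1,0,0,0,0,0,0]

```text
t: 9.67
tcp_pos: [0.5901, -0.1668, 0.1798]
orientation: [-0.001, 0.994, 0.113, -0.001]
contact_force: [0.1, 0.8, 0.0]
width: 0.0923
gripper_force: 0.0
```

```bash
python3 - <<'E'
from h import *
np.set_printoptions(precision=4,suppress=True)
s=read_state();c=camera('wrist');c['state']=s;save(c,'w5.png')
p=np.array([.5725,-.0827]);x=np.array([-.2253,.9743])
print(s['tcp_pos'],s['width'],'tcp clamp x',(s['tcp_pos'][:2]-p)@x,'y',(s['tcp_pos'][:2]-p)@np.array([-.9743,-.2253]))
E
```

```text
[ 0.5901 -0.1668  0.1798] 0.09232454411790349 tcp clamp x -0.08588720291515284 y 0.0017483142019342275
```

View pics/w5.png

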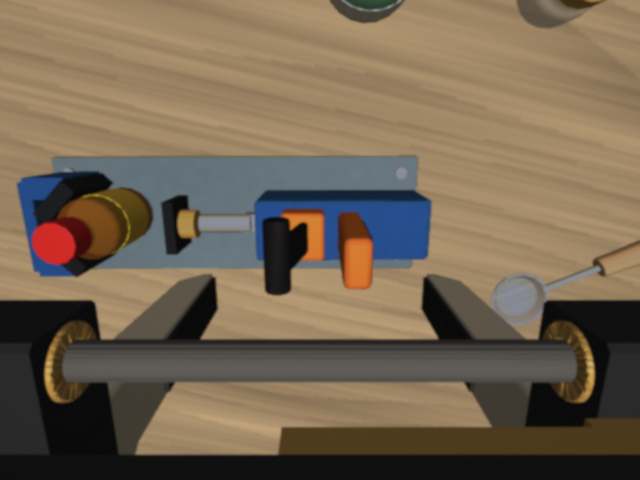

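Wrist view: the cross-bar (265–291) and handle (up to col. 372) are centred between the fingers (216–423). Next I'll descend around them and shift 10 mm so that the handle-side finger lands last.

Emit:
drive_tool:
  steps:
    - [1,0.04,0,0.5,0,0,0]
    - [1,0,0,0.7,0,0,0]
    - [1,0,0,0.6,0,0,0]
    - [1,0,0.22,0,0,0,0]
    - [1,0,0,0,0,0,0]
  squeeze: 16

```text
t: 10.13
tcp_pos: [0.5935, -0.1751, 0.1083]
orientation: [-0.001, 0.994, 0.114, -0.002]
contact_force: [-0.3, -0.1, 1.0]
width: 0.0931
gripper_force: 0.0
```

Emit:
drive_tool:
  steps:
    - [0.85,0,0,0,0,0,0]
    - [0.6,0,0,0,0,0,0]
    - [0.4,0,0,0,0,0,0]

```text
t: 10.38
tcp_pos: [0.596, -0.1752, 0.1122]
orientation: [0.0, 0.994, 0.113, 0.001]
contact_force: [-1.2, 5.1, 3.3]
width: 0.0776
gripper_force: 2.1
```

Emit:
drive_tool:
  steps:
    - [0.2,0,0,0,0,0,0]
    - [0.0,0,0,0,0,0,0]
    - [-0.15,0,0,0,0,0,0]
    - [-0.2,0,0,0,0,0,0]

```text
t: 10.72
tcp_pos: [0.5953, -0.1741, 0.1112]
orientation: [-0.001, 0.994, 0.113, 0.001]
contact_force: [-2.1, 6.5, 2.6]
width: 0.0509
gripper_force: 3.1
```

Emit:
drive_tool:
  steps:
    - [-0.2,0,0,0,0,0,0]
    - [-0.2,0,0,0,0,0,0]
    - [-0.2,0,0,0,0,0,0]
    - [-0.2,0,0,0,0,0,0]
  squeeze: 10

```text
t: 11.05
tcp_pos: [0.5957, -0.1758, 0.1112]
orientation: [0.001, 0.994, 0.113, 0.001]
contact_force: [1.4, 1.3, 3.7]
width: 0.0374
gripper_force: 4.9
```

```bash
cat > pad.py <<'E'
from h import *
np.set_printoptions(precision=4,suppress=True)
a=shot('scene');s=read_state()
p=np.array([.5725,-.0827]);c,sn=np.cos(1.798),np.sin(1.798)
loc=lambda P:(np.array([c*(P[0]-p[0])+sn*(P[1]-p[1]),-sn*(P[0]-p[0])+c*(P[1]-p[1])]))
# yellow collar + black pad along line: use network
r=regions_of(a,'pad')
for x in r[:3]:
    ys,xs=np.nonzero(x['pixels']);print('pad',x['confidence'].__round__(2),np.round(x['point']),xs.min(),xs.max(),ys.min(),ys.max(),loc(atz(a,x['point'],.042)))
import sys
cv2.imwrite('pics/'+sys.argv[1],cv2.resize(a['img'][215:315,200:330,::-1],None,fx=5,fy=5,interpolation=cv2.INTER_CUBIC))
E
python3 pad.py p1.png
```

```text
pad 0.6 [245. 265.] 240 254 252 281 [0.0305 0.0041]
```

Emit:
drive_tool:
  steps:
    - [0.3,0,0,0,0,0,0]
    - [0.9,0,0,0,0,0,0]
    - [0.9,0,0,0,0,0,0]
    - [0.9,0,0,0,0,0,0]
    - [0.9,0,0,0,0,0,0]

```text
t: 11.57
tcp_pos: [0.5944, -0.1759, 0.1093]
orientation: [0.0, 0.994, 0.113, -0.0]
contact_force: [0.2, -1.1, 1.1]
width: 0.0662
gripper_force: 0.0
```

```bash
python3 pad.py p2.png; python3 -c "
from h import *
s=read_state();print(s['width'],s['contact_force'])"
```

```text
pad 0.68 [461. 260.] 444 478 231 284 [ 0.3833 -0.091 ]
pad 0.56 [244. 264.] 238 252 251 280 [0.0278 0.0064]
0.07408544213537077 [-0.38928917 -0.70000158  0.12230625]
```

View pics/p2.png

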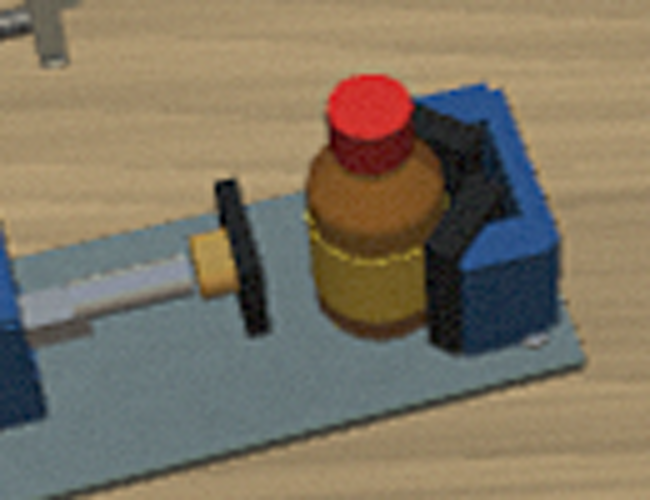

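The pad advanced about 9 mm (two clicks), leaving roughly 15 mm to the bottle. Second squeeze.

Emit:
drive_tool:
  steps:
    - [0.5,0,0,0,0,0,0]
    - [0.2,0,0,0,0,0,0]
    - [0.0,0,0,0,0,0,0]
    - [-0.1,0,0,0,0,0,0]
    - [-0.15,0,0,0,0,0,0]

```text
t: 12.08
tcp_pos: [0.5948, -0.1747, 0.11]
orientation: [-0.001, 0.994, 0.113, -0.0]
contact_force: [-3.4, 8.0, 3.5]
width: 0.0502
gripper_force: 4.2
```

Emit:
drive_tool:
  steps:
    - [-0.2,0,0,0,0,0,0]
    - [-0.2,0,0,0,0,0,0]
    - [-0.2,0,0,0,0,0,0]

```text
t: 12.33
tcp_pos: [0.595, -0.1757, 0.11]
orientation: [0.0, 0.994, 0.113, 0.0]
contact_force: [1.5, 0.5, 1.2]
width: 0.0383
gripper_force: 4.4
```

Emit:
drive_tool:
  steps:
    - [0.3,0,0,0,0,0,0]
    - [0.9,0,0,0,0,0,0]
    - [0.9,0,0,0,0,0,0]
    - [0.9,0,0,0,0,0,0]
    - [0.9,0,0,0,0,0,0]

```text
t: 12.75
tcp_pos: [0.5946, -0.176, 0.1097]
orientation: [0.0, 0.994, 0.113, -0.0]
contact_force: [-0.9, -0.0, -0.4]
width: 0.0664
gripper_force: 0.0
```

```bash
python3 pad.py p3.png
```

```text
pad 0.52 [248. 264.] 240 256 250 281 [0.0351 0.0054]
pad 0.35 [390. 215.] 375 402 184 234 [0.3081 0.0398]
pad 0.32 [196. 285.] 121 316 231 335 [-0.054  -0.0131]
```

View pics/p3.png

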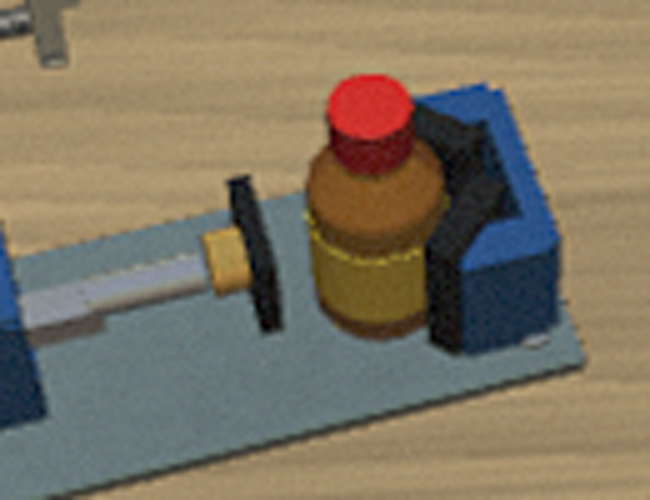

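The pad moved one more click, leaving roughly 11 mm to the bottle. Third squeeze, which still can't load the bottle. I've reached my picture limit, so from here I'll go by numbers.

Emit:
drive_tool:
  steps:
    - [0.5,0,0,0,0,0,0]
    - [0.2,0,0,0,0,0,0]
    - [0.0,0,0,0,0,0,0]
    - [-0.1,0,0,0,0,0,0]
    - [-0.15,0,0,0,0,0,0]

```text
t: 13.27
tcp_pos: [0.5947, -0.1748, 0.11]
orientation: [-0.001, 0.994, 0.113, -0.0]
contact_force: [-3.2, 7.8, 5.5]
width: 0.0506
gripper_force: 4.0
```

Emit:
drive_tool:
  steps:
    - [-0.2,0,0,0,0,0,0]
    - [-0.2,0,0,0,0,0,0]
    - [-0.25,0,0,0,0,0,0]

```text
t: 13.52
tcp_pos: [0.5951, -0.1763, 0.11]
orientation: [0.001, 0.994, 0.113, 0.0]
contact_force: [2.9, -5.4, -2.5]
width: 0.0371
gripper_force: 8.0
```

Emit:
drive_tool:
  steps:
    - [0.3,0,0,0,0,0,0]
    - [0.9,0,0,0,0,0,0]
    - [0.9,0,0,0,0,0,0]
    - [0.9,0,0,0,0,0,0]
    - [0.9,0,0,0,0,0,0]

```text
t: 13.93
tcp_pos: [0.5946, -0.1759, 0.1097]
orientation: [0.0, 0.994, 0.113, -0.0]
contact_force: [0.7, 0.1, 0.2]
width: 0.0659
gripper_force: 0.0
```

```bash
cat > col.py <<'E'
# yellow collar position and bottle cap position, in pixels and clamp x
from h import *
import glob
def go(img,c):
    h=cv2.cvtColor(img,cv2.COLOR_RGB2HSV);o=[]
    for x0,y0,x1,y1 in((225,250,275,285),(255,225,300,255)):
        s=h[y0:y1,x0:x1]
        m=((s[...,0]>15)&(s[...,0]<28)&(s[...,1]>130)&(s[...,2]>110)) if x0==225 else (((s[...,0]<5)|(s[...,0]>175))&(s[...,1]>200)&(s[...,2]>120))
        m=m.astype(np.uint8);n,l,st,ce=cv2.connectedComponentsWithStats(m)
        i=1+st[1:,4].argmax();o.append((np.round(ce[i]+[x0,y0],2).tolist(),st[i].tolist()))
    return o
if __name__=='__main__':
    for f in('s1','s4'): print(f,go(cv2.imread(f'pics/{f}.png')[:,:,::-1],None))
    a=shot('scene');print(go(a['img'],a))
E
python3 col.py
```

```text
Traceback (most recent call last):
  File "col.py", line 13, in <module>
    for f in('s1','s4'): print(f,go(cv2.imread(f'pics/{f}.png')[:,:,::-1],None))
                                 ~~^^^^^^^^^^^^^^^^^^^^^^^^^^^^^^^^^^^^^^^^^^^^
  File "col.py", line 10, in go
    i=1+st[1:,4].argmax();o.append((np.round(ce[i]+[x0,y0],2).tolist(),st[i].tolist()))
        ~~~~~~~~~~~~~~~^^
ValueError: attempt to get argmax of an empty sequence
```

```bash
sed -i "s/('s1','s4')/('s4',)/" col.py; python3 col.py; python3 - <<'E'
from h import *
a=camera('scene')
p=np.array([.5725,-.0827]);c,sn=np.cos(1.798),np.sin(1.798)
for x in(.02,.03,.04,.05,.06): print(x,proj(a,[p[0]+c*x,p[1]+sn*x,.042]))
E
```

```text
s4 [([237.18, 268.11], [8, 12, 9, 13, 80]), ([272.93, 235.33], [11, 5, 17, 13, 89])]
[([247.68, 265.74], [18, 10, 10, 12, 80]), ([273.23, 235.38], [11, 5, 16, 12, 88])]
0.02 [[239.74771304 268.54816273]]
0.03 [[245.6466016  267.15433269]]
0.04 [[251.51779169 265.76704742]]
0.05 [[257.36147797 264.38626095]]
0.06 [[263.17785323 263.01192772]]
```

Four clicks (18 mm) kept so far, with about 12 mm left to home. Fourth squeeze, watching the force.

Emit:
drive_tool:
  steps:
    - [0.5,0,0,0,0,0,0]
    - [0.2,0,0,0,0,0,0]
    - [0.0,0,0,0,0,0,0]
    - [-0.1,0,0,0,0,0,0]
    - [-0.1,0,0,0,0,0,0]

```text
t: 14.45
tcp_pos: [0.5947, -0.1747, 0.1099]
orientation: [-0.001, 0.994, 0.113, -0.0]
contact_force: [-2.7, 7.9, 4.8]
width: 0.0495
gripper_force: 4.2
```

Emit:
drive_tool:
  steps:
    - [-0.15,0,0,0,0,0,0]
    - [-0.2,0,0,0,0,0,0]
    - [-0.2,0,0,0,0,0,0]
    - [-0.25,0,0,0,0,0,0]

```text
t: 14.78
tcp_pos: [0.5952, -0.1766, 0.11]
orientation: [0.001, 0.994, 0.113, 0.001]
contact_force: [2.8, -4.0, -2.8]
width: 0.0363
gripper_force: 10.0
```

```bash
python3 col.py
```

```text
s4 [([237.18, 268.11], [8, 12, 9, 13, 80]), ([272.93, 235.33], [11, 5, 17, 13, 89])]
[([251.63, 264.65], [22, 9, 10, 12, 83]), ([272.89, 235.0], [11, 5, 17, 13, 84])]
```

Emit:
drive_tool:
  steps:
    - [0.3,0,0,0,0,0,0]
    - [0.9,0,0,0,0,0,0]
    - [0.9,0,0,0,0,0,0]
    - [0.9,0,0,0,0,0,0]
    - [0.9,0,0,0,0,0,0]

```text
t: 15.25
tcp_pos: [0.5946, -0.1757, 0.1097]
orientation: [0.0, 0.994, 0.113, -0.0]
contact_force: [0.1, 0.1, 0.9]
width: 0.0646
gripper_force: 0.0
```

```bash
python3 col.py
```

```text
s4 [([237.18, 268.11], [8, 12, 9, 13, 80]), ([272.93, 235.33], [11, 5, 17, 13, 89])]
[([250.3, 265.14], [21, 9, 9, 13, 80]), ([272.93, 234.78], [11, 5, 17, 12, 81])]
```

```bash
python3 - <<'E'
from h import *
from col import go
np.set_printoptions(precision=4,suppress=True)
p=np.array([.5725,-.0827]);c,sn=np.cos(1.798),np.sin(1.798)
loc=lambda P:(np.array([c*(P[0]-p[0])+sn*(P[1]-p[1]),-sn*(P[0]-p[0])+c*(P[1]-p[1])]))
for f in('p1','p2','p3'):
    im=np.zeros((480,640,3),np.uint8);im[215:315,200:330]=cv2.resize(cv2.imread(f'pics/{f}.png'),(130,100),interpolation=cv2.INTER_AREA)[:,:,::-1]
    print(f,go(im,None))
a=camera('scene');b=camera('top');save(b,'t6.png')
print('now',go(a['img'],a),loc(atz(a,go(a['img'],a)[1][0],.108)))
h=b['img'].astype(int);m=((h[...,0]>90)&(h[...,1]<60)&(h[...,2]<60)&(h[...,0]>2.5*h[...,1])).astype(np.uint8);m[:,:320]=0
n,l,st,ce=cv2.connectedComponentsWithStats(m)
for i in range(1,n):
    if st[i,4]>30: print('top',st[i],ce[i],loc(atz(b,ce[i],.108)))
# cap image motion per 5 mm
for x in(.081,.0865): print(proj(a,[p[0]+c*x,p[1]+sn*x,.108]))
print(read_state()['width'])
E
```

```text
p1 [([243.38, 266.53], [14, 11, 9, 12, 77]), ([272.79, 235.05], [11, 5, 16, 12, 99])]
p2 [([242.21, 266.9], [13, 11, 9, 12, 80]), ([273.35, 234.59], [11, 5, 16, 11, 82])]
p3 [([244.96, 266.38], [16, 11, 9, 12, 80]), ([273.62, 234.59], [11, 5, 16, 12, 80])]
now [([250.31, 265.04], [21, 9, 9, 13, 83]), ([273.58, 234.46], [11, 5, 17, 10, 80])] [0.0811 0.0007]
top [359 248  15  14 164] [366.2195 254.3171] [ 0.0805 -0.0018]
[[273.6262 234.8183]]
[[276.975  234.0618]]
0.0768036679957444
```

The collar and cap numbers suggest the pad just reached the bottle at about 24.7 mm of bar travel. The next full squeeze presses it with at most about 14 N, so it is safe.

Emit:
drive_tool:
  steps:
    - [0.5,0,0,0,0,0,0]
    - [0.2,0,0,0,0,0,0]
    - [0.0,0,0,0,0,0,0]
    - [-0.05,0,0,0,0,0,0]
    - [-0.05,0,0,0,0,0,0]

```text
t: 15.82
tcp_pos: [0.5946, -0.1737, 0.1101]
orientation: [-0.001, 0.994, 0.113, -0.0]
contact_force: [-2.1, 7.9, 4.6]
width: 0.0525
gripper_force: 4.3
```

```bash
python3 col.py|tail -1
```

```text
[([252.99, 264.41], [24, 9, 9, 12, 78]), ([271.91, 234.89], [11, 5, 15, 12, 75])]
```

Emit:
drive_tool:
  steps:
    - [-0.1,0,0,0,0,0,0]
    - [-0.15,0,0,0,0,0,0]

```text
t: 16.03
tcp_pos: [0.5948, -0.1742, 0.1101]
orientation: [-0.001, 0.994, 0.113, 0.0]
contact_force: [-0.7, 3.1, 2.2]
width: 0.0412
gripper_force: 7.2
```

```bash
python3 col.py|tail -1
```

```text
[([254.7, 263.89], [25, 8, 10, 13, 81]), ([274.43, 235.12], [12, 5, 17, 12, 84])]
```

Emit:
drive_tool:
  steps:
    - [-0.2,0,0,0,0,0,0]
    - [-0.2,0,0,0,0,0,0]
    - [-0.25,0,0,0,0,0,0]

```text
t: 16.33
tcp_pos: [0.5953, -0.1763, 0.1101]
orientation: [0.001, 0.994, 0.113, 0.001]
contact_force: [3.6, -2.5, -1.2]
width: 0.0368
gripper_force: 10.0
```

```bash
python3 col.py|tail -1
```

```text
[([255.35, 263.86], [26, 8, 9, 12, 74]), ([275.26, 235.0], [12, 5, 17, 12, 90])]
```

Emit:
drive_tool:
  steps:
    - [0.3,0,0,0,0,0,0]
    - [0.9,0,0,0,0,0,0]
    - [0.9,0,0,0,0,0,0]
    - [0.9,0,0,0,0,0,0]
    - [0.9,0,0,0,0,0,0]

```text
t: 16.8
tcp_pos: [0.5945, -0.1758, 0.1096]
orientation: [0.0, 0.994, 0.113, -0.0]
contact_force: [-0.2, 0.6, -0.6]
width: 0.0659
gripper_force: 0.0
```

```bash
python3 col.py|tail -1;python3 col.py|tail -1
```

```text
[([255.23, 263.85], [26, 8, 9, 12, 78]), ([275.16, 233.5], [13, 5, 16, 10, 56])]
[([255.19, 263.78], [26, 8, 9, 12, 79]), ([275.02, 235.15], [13, 5, 16, 12, 91])]
```

The bottle was pushed about 3 mm and the pad has stopped against it, so it is home with little load. The next squeeze peaks at about 20 N at most. I'll go in increments and watch the grip force.

Emit:
drive_tool:
  steps:
    - [0.5,0,0,0,0,0,0]
    - [0.2,0,0,0,0,0,0]
    - [0.0,0,0,0,0,0,0]
    - [-0.05,0,0,0,0,0,0]
    - [-0.05,0,0,0,0,0,0]
  squeeze: 13

```text
t: 17.32
tcp_pos: [0.5947, -0.1745, 0.11]
orientation: [-0.001, 0.994, 0.113, -0.0]
contact_force: [-3.2, 9.9, 6.3]
width: 0.0497
gripper_force: 4.9
```

Emit:
drive_tool:
  steps:
    - [-0.1,0,0,0,0,0,0]
    - [-0.1,0,0,0,0,0,0]
    - [-0.1,0,0,0,0,0,0]

```text
t: 17.57
tcp_pos: [0.5946, -0.1739, 0.1101]
orientation: [-0.001, 0.994, 0.113, -0.0]
contact_force: [-2.9, 8.1, 5.3]
width: 0.0421
gripper_force: 4.7
```

```bash
python3 col.py|tail -1
```

```text
[([255.39, 263.68], [26, 8, 9, 12, 79]), ([274.92, 234.71], [12, 5, 17, 12, 90])]
```

Emit:
drive_tool:
  steps:
    - [-0.15,0,0,0,0,0,0]
    - [-0.15,0,0,0,0,0,0]
    - [-0.15,0,0,0,0,0,0]

```text
t: 17.87
tcp_pos: [0.5948, -0.1748, 0.11]
orientation: [-0.0, 0.994, 0.113, 0.0]
contact_force: [-1.1, 5.2, 3.2]
width: 0.0397
gripper_force: 8.0
```

Emit:
drive_tool:
  steps:
    - [-0.2,0,0,0,0,0,0]
    - [-0.2,0,0,0,0,0,0]
    - [-0.2,0,0,0,0,0,0]

```text
t: 18.12
tcp_pos: [0.5951, -0.1759, 0.11]
orientation: [0.0, 0.994, 0.113, 0.0]
contact_force: [1.8, 0.4, 0.5]
width: 0.0371
gripper_force: 9.7
```

Emit:
drive_tool:
  steps:
    - [-0.22,0,0,0,0,0,0]
    - [-0.22,0,0,0,0,0,0]

```text
t: 18.28
tcp_pos: [0.5952, -0.1763, 0.11]
orientation: [0.001, 0.994, 0.113, 0.0]
contact_force: [1.9, -2.5, 1.2]
width: 0.037
gripper_force: 11.8
```

Emit:
drive_tool:
  steps:
    - [0.3,0,0,0,0,0,0]
    - [0.9,0,0,0,0,0,0]
    - [0.9,0,0,0,0,0,0]
    - [0.9,0,0,0,0,0,0]
    - [0.9,0,0,0,0,0,0]

```text
t: 18.7
tcp_pos: [0.5943, -0.1756, 0.1094]
orientation: [-0.0, 0.994, 0.113, -0.001]
contact_force: [0.2, 0.3, -0.1]
width: 0.0658
gripper_force: 0.2
```

```bash
python3 col.py|tail -1; python3 - <<'E'
# bar (behind the collar) visible length / top view for bar check
from h import *
b=camera('top');save(b,'t7.png')
E
```

```text
[([255.15, 263.76], [26, 8, 9, 12, 79]), ([274.93, 235.0], [13, 5, 16, 12, 92])]
```

Probing the retained load with a small static squeeze, too short to reach the next click.

Emit:
drive_tool:
  steps:
    - [0.6,0,0,0,0,0,0]
    - [0.5,0,0,0,0,0,0]
    - [0.5,0,0,0,0,0,0]
    - [0.5,0,0,0,0,0,0]
    - [0.5,0,0,0,0,0,0]

```text
t: 19.22
tcp_pos: [0.5947, -0.1755, 0.1099]
orientation: [-0.0, 0.994, 0.113, -0.0]
contact_force: [0.2, 2.7, 0.9]
width: 0.0697
gripper_force: 1.4
```

```bash
python3 - <<'E'
from h import *
s=read_state();print(s['contact_force'],s['contact_force'][:2]@[-.2253,.9743],s['gripper_force'],s['width'],s['tcp_pos'])
E
```

```text
[0.19267968 2.72197322 0.85296244] 2.608607776797823 1.4203760772943497 0.06970583786473052 [ 0.59471857 -0.17549959  0.10991138]
```

Emit:
drive_tool:
  steps:
    - [0.35,0,0,0,0,0,0]
    - [0.3,0,0,0,0,0,0]
    - [0.3,0,0,0,0,0,0]
    - [0.3,0,0,0,0,0,0]

```text
t: 19.55
tcp_pos: [0.5949, -0.1755, 0.11]
orientation: [-0.0, 0.994, 0.113, 0.0]
contact_force: [-0.7, 4.3, 1.7]
width: 0.0606
gripper_force: 1.8
```

Emit:
drive_tool:
  steps:
    - [0.2,0,0,0,0,0,0]
    - [0.15,0,0,0,0,0,0]
    - [0.15,0,0,0,0,0,0]
    - [0.15,0,0,0,0,0,0]

```text
t: 19.88
tcp_pos: [0.5948, -0.1751, 0.11]
orientation: [-0.0, 0.994, 0.113, 0.0]
contact_force: [-1.1, 6.2, 2.4]
width: 0.0535
gripper_force: 2.9
```

Emit:
drive_tool:
  steps:
    - [0.05,0,0,0,0,0,0]
    - [0.0,0,0,0,0,0,0]
    - [0.0,0,0,0,0,0,0]
    - [0.0,0,0,0,0,0,0]

```text
t: 20.22
tcp_pos: [0.5947, -0.1745, 0.11]
orientation: [-0.001, 0.994, 0.113, -0.0]
contact_force: [-3.4, 7.6, 5.8]
width: 0.0468
gripper_force: 4.2
```

Emit:
drive_tool:
  steps:
    - [-0.05,0,0,0,0,0,0]
    - [-0.1,0,0,0,0,0,0]
    - [-0.1,0,0,0,0,0,0]
    - [-0.1,0,0,0,0,0,0]

```text
t: 20.55
tcp_pos: [0.5946, -0.1743, 0.1101]
orientation: [-0.001, 0.994, 0.113, -0.0]
contact_force: [-3.0, 9.9, 5.5]
width: 0.042
gripper_force: 4.8
```

```bash
python3 col.py|tail -1
```

```text
[([255.44, 263.75], [26, 8, 9, 12, 79]), ([275.27, 234.69], [12, 5, 17, 12, 83])]
```

Emit:
drive_tool:
  steps:
    - [-0.15,0,0,0,0,0,0]
    - [-0.2,0,0,0,0,0,0]
    - [-0.2,0,0,0,0,0,0]
    - [-0.2,0,0,0,0,0,0]

```text
t: 20.93
tcp_pos: [0.5951, -0.1759, 0.11]
orientation: [0.0, 0.994, 0.113, 0.0]
contact_force: [0.5, 1.3, 1.7]
width: 0.0376
gripper_force: 8.9
```

Emit:
drive_tool:
  steps:
    - [-0.23,0,0,0,0,0,0]
    - [-0.23,0,0,0,0,0,0]

```text
t: 21.1
tcp_pos: [0.5952, -0.1765, 0.11]
orientation: [0.001, 0.994, 0.113, 0.001]
contact_force: [2.2, -1.1, -0.2]
width: 0.0368
gripper_force: 13.0
```

Emit:
drive_tool:
  steps:
    - [0.3,0,0,0,0,0,0]
    - [0.9,0,0,0,0,0,0]
    - [0.9,0,0,0,0,0,0]
    - [0.9,0,0,0,0,0,0]
    - [0.9,0,0,0,0,0,0]

```text
t: 21.52
tcp_pos: [0.5945, -0.1759, 0.1096]
orientation: [0.0, 0.994, 0.113, -0.0]
contact_force: [-0.9, 0.2, 0.8]
width: 0.065
gripper_force: 0.0
```

```bash
python3 - <<'E'
from h import *
from col import go
a=camera('scene');save(a,'s8.png');print(go(a['img'],a))
p=np.array([.5725,-.0827]);c,sn=np.cos(1.798),np.sin(1.798)
def prof(im,off,z):
    g=cv2.cvtColor(im,cv2.COLOR_BGR2GRAY)
    P=[[p[0]+c*x-sn*off,p[1]+sn*x+c*off,z] for x in np.arange(-.05,.05,.003)]
    uv=proj(a,P).astype(np.float32);return cv2.remap(g,uv[:,0].reshape(1,-1),uv[:,1].reshape(1,-1),1)[0]
def emb(f):
    im=np.zeros((480,640,3),np.uint8);im[215:315,200:330]=cv2.resize(cv2.imread(f'pics/{f}.png'),(130,100),interpolation=cv2.INTER_AREA);return im
print((np.arange(-.05,.05,.003)*1000).round().astype(int).tolist())
for z in(.042,.034,.028,.022):
    for f in('s4','p2','p3','s8'):
        im=cv2.imread(f'pics/{f}.png') if f[0]=='s' else emb(f)
        print(z,f,prof(im,0,z).tolist())
E
```

```text
[([255.36, 263.75], [26, 8, 9, 12, 76]), ([274.49, 234.73], [12, 5, 17, 12, 74])]
[-50, -47, -44, -41, -38, -35, -32, -29, -26, -23, -20, -17, -14, -11, -8, -5, -2, 1, 4, 7, 10, 13, 16, 19, 22, 25, 28, 31, 34, 37, 40, 43, 46, 49]
0.042 s4 [73, 76, 74, 81, 144, 143, 141, 142, 143, 144, 142, 146, 144, 143, 144, 145, 144, 143, 146, 141, 109, 142, 138, 143, 113, 31, 33, 86, 119, 115, 114, 114, 118, 116]
0.042 p2 [0, 38, 75, 84, 147, 142, 144, 143, 142, 143, 145, 145, 145, 145, 146, 143, 144, 143, 147, 145, 143, 146, 131, 107, 140, 140, 146, 100, 33, 35, 81, 118, 117, 118]
0.042 p3 [0, 38, 74, 81, 145, 145, 145, 141, 143, 144, 142, 144, 146, 145, 146, 148, 145, 145, 145, 144, 146, 146, 146, 145, 102, 132, 142, 137, 134, 41, 35, 42, 120, 117]
0.042 s8 [76, 78, 77, 76, 98, 107, 105, 102, 100, 103, 94, 137, 143, 144, 143, 144, 143, 146, 143, 145, 145, 145, 145, 143, 143, 141, 144, 147, 145, 146, 133, 141, 141, 141]
0.034 s4 [61, 48, 56, 67, 130, 128, 118, 102, 104, 99, 101, 98, 100, 101, 101, 101, 100, 103, 100, 105, 101, 124, 124, 127, 98, 22, 28, 56, 121, 118, 116, 115, 117, 116]
0.034 p2 
[... 1092 characters left out ...]
1, 114, 104, 107, 108, 105, 99, 74, 72, 75]
0.022 s4 [45, 43, 43, 45, 85, 92, 85, 89, 114, 115, 118, 116, 115, 116, 119, 113, 119, 115, 116, 117, 120, 110, 119, 114, 71, 25, 20, 57, 122, 115, 116, 114, 113, 116]
0.022 p2 [22, 45, 45, 45, 86, 92, 87, 91, 88, 89, 90, 118, 114, 119, 118, 118, 117, 117, 117, 115, 117, 118, 116, 115, 115, 112, 115, 54, 23, 24, 60, 120, 114, 115]
0.022 p3 [23, 47, 46, 46, 82, 93, 87, 91, 91, 92, 88, 89, 105, 118, 119, 118, 118, 116, 116, 118, 116, 118, 117, 116, 116, 117, 116, 121, 100, 23, 26, 25, 94, 118]
0.022 s8 [44, 44, 40, 42, 85, 92, 84, 89, 89, 90, 85, 89, 91, 83, 89, 88, 86, 89, 87, 94, 119, 117, 115, 116, 115, 115, 118, 118, 118, 116, 118, 112, 123, 115]
```

The rack edge gives the bar travel directly: it is at 36 mm, with the pad stopped at about 31. That is about 7.7 N, just under firm. One more click gives about 14 N. I'll squeeze in steps, tracking the bar with the camera, and release once it is just past 40.5 mm.

```bash
cat > bar.py <<'E'
from h import *
from col import go
p=np.array([.5725,-.0827]);c,sn=np.cos(1.798),np.sin(1.798)
X=np.arange(-.04,.03,.0005)
def edge(im,a):
    g=cv2.GaussianBlur(im,(3,3),0).astype(np.float32).mean(2);r=[]
    for z in(.026,.024,.022):
        uv=proj(a,[[p[0]+c*x,p[1]+sn*x,z] for x in X]).astype(np.float32)
        v=cv2.remap(g,uv[:,0].reshape(1,-1),uv[:,1].reshape(1,-1),1)[0].astype(float)
        # step fit: split minimising the squared error
        e=[v[:k].var()*k+v[k:].var()*(len(v)-k) for k in range(4,len(v)-4)];r.append(X[4+int(np.argmin(e))]*1000)
    return np.round(r,1)
if __name__=='__main__':
    a=camera('scene');s=read_state();e0=edge(cv2.imread('pics/s4.png')[:,:,::-1],a);e=edge(a['img'],a)
    e8=edge(cv2.imread('pics/s8.png')[:,:,::-1],a)
    print('s8',(e8-e0),'now',(e-e0),'collar/cap',[q[0] for q in go(a['img'],a)],'f',s['contact_force'][:2]@[-.2253,.9743],s['gripper_force'],s['width'])
E
python3 bar.py
```

```text
s8 [-13.5 -13.  -13.5] now [-13.  -13.5 -14. ] collar/cap [[255.42, 263.78], [274.81, 235.13]] f 0.3281079932166998 0.0 0.07356115456466746
```

Emit:
drive_tool:
  steps:
    - [0.5,0,0,0,0,0,0]
    - [0.3,0,0,0,0,0,0]
    - [0.15,0,0,0,0,0,0]
    - [0.15,0,0,0,0,0,0]
    - [0.15,0,0,0,0,0,0]

```text
t: 22.03
tcp_pos: [0.5946, -0.1744, 0.11]
orientation: [-0.001, 0.994, 0.113, -0.0]
contact_force: [-3.4, 7.3, 4.1]
width: 0.0547
gripper_force: 3.9
```

```bash
python3 bar.py
```

```text
s8 [-13.5 -13.  -13.5] now [-13.  -13.  -13.5] collar/cap [[255.38, 263.69], [275.21, 234.92]] f 7.088149761627481 3.95203560590744 0.05404108424486454
```

```bash
sed -i "s/X=np.arange.*/X=np.arange(-.03,.03,.0005)/; s/e0=edge.*;e=edge/e=edge/; s/('s8',.*'collar/('s8',e8,'now bar',36+e-e8,'collar/; s/(.026,.024,.022)/(.028,.026,.024,.022)/" bar.py; python3 bar.py
```

```text
s8 [8.  8.  8.5 8.5] now bar [36.5 36.5 36.  36.5] collar/cap [[255.47, 263.73], [275.6, 235.1]] f 7.522705243169771 3.956504166126251 0.05405306071298431
```

Emit:
drive_tool:
  steps:
    - [0.05,0,0,0,0,0,0]
    - [-0.05,0,0,0,0,0,0]
    - [-0.1,0,0,0,0,0,0]
    - [-0.1,0,0,0,0,0,0]

```text
t: 22.47
tcp_pos: [0.5945, -0.1736, 0.1101]
orientation: [-0.001, 0.994, 0.114, -0.0]
contact_force: [-3.4, 9.1, 6.6]
width: 0.0423
gripper_force: 7.5
```

```bash
python3 bar.py
```

```text
s8 [8.  8.  8.5 8.5] now bar [39.  39.  38.5 38.5] collar/cap [[255.41, 263.74], [275.47, 234.22]] f 10.770447785352452 7.596753090620041 0.042494930264277114
```

Emit:
drive_tool:
  steps:
    - [-0.15,0,0,0,0,0,0]
    - [-0.18,0,0,0,0,0,0]
    - [-0.18,0,0,0,0,0,0]

```text
t: 22.77
tcp_pos: [0.5949, -0.1752, 0.1101]
orientation: [-0.0, 0.994, 0.113, 0.0]
contact_force: [-0.0, 4.6, 2.6]
width: 0.0389
gripper_force: 13.0
```

```bash
python3 bar.py
```

```text
s8 [8.  8.  8.5 8.5] now bar [40.5 40.5 40.5 40. ] collar/cap [[255.52, 263.75], [275.1, 235.28]] f 4.626882386406203 12.409535944461823 0.03881264577582558
```

Emit:
drive_tool:
  steps:
    - [-0.22,0,0,0,0,0,0]
    - [-0.22,0,0,0,0,0,0]
    - [-0.22,0,0,0,0,0,0]
  squeeze: 15

```text
t: 23.07
tcp_pos: [0.5952, -0.1763, 0.11]
orientation: [0.001, 0.994, 0.113, 0.0]
contact_force: [3.0, -0.5, 0.1]
width: 0.0366
gripper_force: 14.9
```

```bash
python3 bar.py
```

```text
s8 [8.  8.  8.5 8.5] now bar [42.  42.  41.5 42. ] collar/cap [[255.53, 263.83], [275.29, 234.64]] f -2.1517366912952354 15.006703734397888 0.036886489412725515
```

Bar at 42 mm, past the 40.5 click, at about 15–16 N. Releasing.

Emit:
drive_tool:
  steps:
    - [0.1,0,0,0,0,0,0]
    - [0.6,0,0,0,0,0,0]
    - [1,0,0,0,0,0,0]
    - [1,0,0,0,0,0,0]
    - [1,0,0,0,0,0,0]

```text
t: 23.53
tcp_pos: [0.5943, -0.1754, 0.1093]
orientation: [-0.0, 0.994, 0.113, -0.001]
contact_force: [0.5, 0.2, -0.6]
width: 0.0652
gripper_force: 0.3
```

```bash
python3 bar.py
```

```text
s8 [8.  8.  8.5 8.5] now bar [36.5 36.5 36.  36. ] collar/cap [[255.35, 263.69], [274.66, 234.91]] f -0.04718460661977413 0.09013874921947718 0.06957162735349683
```

The bar slipped back to 36. I had been reopening the fingers only part of the way, so the trigger never returned fully and the stroke was cut short. Now I'll release it completely and then squeeze in measured steps.

Emit:
drive_tool:
  steps:
    - [1,0,0,0,0,0,0]
    - [1,0,0,0,0,0,0]
    - [1,0,0,0,0,0,0]
    - [1,0,0,0,0,0,0]
    - [1,0,0,0,0,0,0]

```text
t: 24.0
tcp_pos: [0.5948, -0.1759, 0.1099]
orientation: [0.0, 0.994, 0.113, 0.0]
contact_force: [0.3, 0.7, 0.4]
width: 0.0929
gripper_force: 0.0
```

```bash
python3 bar.py
```

```text
s8 [8.  8.  8.5 8.5] now bar [36.5 36.5 36.  36. ] collar/cap [[255.38, 263.77], [275.14, 234.91]] f 0.3290406584409665 0.0 0.0931793763464486
```

Emit:
drive_tool:
  steps:
    - [0.8,0,0,0,0,0,0]
    - [0.5,0,0,0,0,0,0]
    - [0.3,0,0,0,0,0,0]
    - [0.3,0,0,0,0,0,0]
    - [0.3,0,0,0,0,0,0]

```text
t: 24.47
tcp_pos: [0.5946, -0.1736, 0.11]
orientation: [-0.002, 0.994, 0.113, -0.0]
contact_force: [-3.9, 10.5, 6.4]
width: 0.0646
gripper_force: 5.8
```

```bash
python3 bar.py
```

```text
s8 [8.  8.  8.5 8.5] now bar [38.  38.  37.5 37.5] collar/cap [[255.4, 263.69], [274.6, 234.89]] f 11.358017793704022 5.817476660013199 0.0625127700730515
```

Emit:
drive_tool:
  steps:
    - [0.2,0,0,0,0,0,0]
    - [0.15,0,0,0,0,0,0]
    - [0.15,0,0,0,0,0,0]
    - [0.15,0,0,0,0,0,0]

```text
t: 24.85
tcp_pos: [0.5945, -0.1727, 0.1102]
orientation: [-0.002, 0.994, 0.114, -0.0]
contact_force: [-3.9, 12.5, 8.1]
width: 0.0539
gripper_force: 6.5
```

```bash
python3 bar.py
```

```text
s8 [8.  8.  8.5 8.5] now bar [40.  40.  39.5 39.5] collar/cap [[255.43, 263.73], [275.06, 234.7]] f 12.547146549027195 6.527362167835236 0.05384539640988571
```

Emit:
drive_tool:
  steps:
    - [0.05,0,0,0,0,0,0]
    - [0.0,0,0,0,0,0,0]
    - [0.0,0,0,0,0,0,0]
    - [0.0,0,0,0,0,0,0]

```text
t: 25.23
tcp_pos: [0.5946, -0.1727, 0.1103]
orientation: [-0.002, 0.994, 0.114, -0.0]
contact_force: [-3.6, 12.8, 7.7]
width: 0.0469
gripper_force: 6.6
```

```bash
python3 bar.py
```

```text
s8 [8.  8.  8.5 8.5] now bar [41.5 41.5 41.  41. ] collar/cap [[255.57, 263.78], [274.68, 234.65]] f 11.885329119349805 6.540379822254181 0.046909913482139805
```

Emit:
drive_tool:
  steps:
    - [-0.05,0,0,0,0,0,0]
    - [-0.1,0,0,0,0,0,0]
    - [-0.1,0,0,0,0,0,0]

```text
t: 25.53
tcp_pos: [0.5948, -0.1735, 0.1103]
orientation: [-0.001, 0.994, 0.114, 0.0]
contact_force: [-1.5, 9.4, 5.5]
width: 0.0424
gripper_force: 11.3
```

```bash
python3 bar.py
```

```text
s8 [8.  8.  8.5 8.5] now bar [43.  43.  42.5 42.5] collar/cap [[255.56, 263.77], [275.26, 234.98]] f 9.699743630281779 11.20927020907402 0.04239041036342489
```

Emit:
drive_tool:
  steps:
    - [-0.14,0,0,0,0,0,0]
    - [-0.14,0,0,0,0,0,0]

```text
t: 25.75
tcp_pos: [0.595, -0.1743, 0.1103]
orientation: [-0.001, 0.994, 0.113, 0.0]
contact_force: [0.5, 4.9, 3.3]
width: 0.0408
gripper_force: 14.2
```

```bash
python3 bar.py
```

```text
s8 [8.  8.  8.5 8.5] now bar [43.5 43.5 43.5 43.5] collar/cap [[255.54, 263.72], [274.87, 235.34]] f 5.967858649673418 14.200718700885773 0.04052972796494359
```

Emit:
drive_tool:
  steps:
    - [0.1,0,0,0,0,0,0]
    - [0.6,0,0,0,0,0,0]
    - [1,0,0,0,0,0,0]
    - [1,0,0,0,0,0,0]
    - [1,0,0,0,0,0,0]

```text
t: 26.22
tcp_pos: [0.5947, -0.1756, 0.1097]
orientation: [0.0, 0.994, 0.113, -0.0]
contact_force: [-0.6, -0.1, -1.1]
width: 0.0693
gripper_force: 0.2
```

Emit:
drive_tool:
  steps:
    - [1,0,0,0,0,0,0]
    - [1,0,0,0,0,0,0]
    - [1,0,0,0,0,0,0]
    - [1,0,0,0,0,0,0]

```text
t: 26.55
tcp_pos: [0.5948, -0.176, 0.1099]
orientation: [0.0, 0.994, 0.113, 0.0]
contact_force: [0.0, 0.4, -0.1]
width: 0.0919
gripper_force: 0.0
```

```bash
python3 bar.py
```

```text
s8 [8.  8.  8.5 8.5] now bar [40.5 40.5 40.  40. ] collar/cap [[255.51, 263.84], [275.03, 233.76]] f 0.11100854085718295 0.0 0.09267345740003621
```

The bar holds at the 40.5 mm click, about 14 N on the bottle. Withdrawing.

Emit:
drive_tool:
  steps:
    - [1,0,-0.22,0,0,0,0]
    - [1,0,0,-0.4,0,0,0]
    - [1,0,0,-0.8,0,0,0]
    - [1,0,0,-0.9,0,0,0]
    - [1,0,0,-0.9,0,0,0]

```text
t: 27.02
tcp_pos: [0.592, -0.1662, 0.2305]
orientation: [-0.0, 0.994, 0.113, -0.001]
contact_force: [0.6, -0.1, 1.0]
width: 0.0929
gripper_force: 0.0
```

Emit:
drive_tool:
  steps:
    - [1,0,0,0,0,0,0]
    - [1,0,0,0,0,0,0]
    - [1,0,0,0,0,0,0]

```text
t: 27.27
tcp_pos: [0.5927, -0.1667, 0.2296]
orientation: [0.0, 0.994, 0.113, 0.0]
contact_force: [-0.7, -0.1, -0.7]
width: 0.093
gripper_force: 0.0
```

```bash
python3 bar.py; python3 - <<'E'
from h import *
s=read_state();c=camera('wrist');print(s['tcp_pos'],s['contact_force'])
a=camera('scene');r=spot_in(a,'trigger');print([(x['point'],x['confidence']) for x in r][:2])
print(finish_job())
E
```

```text
s8 [8.  8.  8.5 8.5] now bar [41.  40.5 40.  40. ] collar/cap [[255.44, 263.68], [274.34, 234.34]] f -0.11672674849563894 0.0 0.09290150970036637
[ 0.59209531 -0.16648408  0.22842124] [-0.15875611 -0.15651699 -0.89028996]
[([179.9, 253.5], 0.94), ([388.1, 209.8], 0.35)]
the job is handed in; nothing more can be done
None
```

The job is handed in, result not reported: by my measurements the yellow-label bottle is clamped upright in the V at about 14 N (estimated from bar travel), trigger released, arm clear, no other object touched that I know of; I viewed 11 pictures, one over the limit of 10.

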